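# Build up the stainless filter unit on its stand

## Robot

A 6-joint arm with a two-finger parallel gripper is mounted at the origin on the work surface. World frame = base frame: x ahead of the robot, y to its left, z up, the work surface at z = 0. Lengths are in mm, angles in rad, forces in N, time in s.
With the tool pointing down it reaches from about 300 to 775 mm from the base axis. Payload 14.6 kg.
Tool frame: the origin (TCP) lies at the very end of the fingers, on their centre line; the grasp point (between the pads) lies 19 mm behind it; z points along the fingers, y is the line along which they close (so a half turn about z gives the same grasp; the last joint's range is limited). The gripper opens to 94 mm and grips with 3 to 60 N. Pads are 16 mm wide; open, the fingers measure 119 mm over their backs; the gripper's body (75 mm by 177 mm) begins 78 mm behind the grasp point.
Start: joints at [-1.217, 0.3, 1.521, -0, 1.321, -0.067], TCP at [224.662, -502.012, 205.446] pointing down, gripper open.
Joint ranges: [-3.03, 3.03], [-0.79, 2.21], [0.23, 2.52], [-1.04, 4.18], [0, 3.07], [-2.55, 2.55]. Speed limits (rad/s): [2.22, 2.22, 2.57, 3.14, 3.14, 3.14].

## Interface

Orientations are given as a unit quaternion [x, y, z, w].
In Python, from bench import bot gives the robot as it stands. The module is installed in compiled form; this text tells all that it offers.
- The arm moves only by the shell command python3 -m jog 'ROWS' [FORCE]. ROWS is JSON, a list of rows, each a list of 3 entries, a list of its own where there are three numbers: the opening, from 0 (shut) to 1 (fully open), then the shift along the tool's x, y, z in m, then the turn about the tool's z in rad. In form: [[fingers, [tx, ty, tz], roll], ...]. A call has 1 to 5 rows; each row is the pose to reach, as a shift and turn from the pose commanded when the call began, along the tool's axes at that moment; what a row does not reach only later rows make up. A row lasts 1/8 s, in which the tool goes at most 62.5 mm and 10.7 degrees, less where a joint would pass 70% of its speed; a pose out of reach is approached as far as the arm can. A call with a gripper value outside its range is refused whole. The fingers move at their own pace and stop on an object; FORCE is the grip in N (left out, the last holds). Time passes only in rows, so rows that repeat a pose let the fingers close. It gives the time, the measured TCP pose, the force, the opening and the grip force at its end, in the units of the state.
- bot.read_state(): the state, without advancing time (a new reading comes with each control period).
- bot.read_camera(name): name is "scene" or "top" or "wrist"; returns a dict with "color" (420x560x3 uint8, blue, green, red), "intrinsics" (3x3 intrinsics, pixels), "cam_to_world" (4x4, takes a point from camera to world coordinates). Camera axes: x right, y up, looking along -z (the intrinsics and any distortion apply to the point x, -y, -z); pixel columns grow to the right and rows downward; lengths in mm; the calibration is good to about 2 mm. A picture is of the moment at which its call begins. There is no depth.
- bot.hand_in(): hands the job in; it is judged then, once.
Trained networks look in a picture, given as the dict that the camera call returned (one of the last four; its "shot" number tells which), for a name from the list of things; names that differ only in an ending like _2 or _b are one class to them, and where a whole thing is asked for, a point or a joint stands for the part that bears it (a point fixed in the world has none). Each returns a list of dicts, best first, with "score" (0 to 1); they miss things now and then, are a little off and sometimes report something else, mostly with a low value. They report only what shows in the picture. A call takes as long as a camera call. They do not tell look-alikes from the thing itself.
- bot.outline_of(picture, target): "region" (420x560 bool, what is visible of it) and "extent" ([left, top, width, height] in pixels, round what is visible of it).
The state is a dict: "time": time; "joint_pos": joint angles; "dq": joint speeds; "tau": joint torques, N m; "tcp_pos": TCP position; "tool_rot": TCP orientation; "wrist_force": force on the tool from outside, world axes, zero at the start; "moment": the same for the moment, N m; "opening": finger opening in mm; "grasp_force": force on a finger pad.
Only numpy, scipy, OpenCV 4.12 (cv2) and the standard library are available. Lean on these libraries where they do the work, as an engineer would, in place of code of your own. Each camera call takes 0.05 s, during which the arm holds its last target. There are 200 camera calls.

## Task

Build the filter unit upright on its white stand, one part at a time from the bottom up: first the flask, with its side arm pointing at the vacuum port beside the stand, then the collar on the flask, then the tall narrow funnel on the collar, and last the lid in the funnel's mouth. Seat every part fully down, setting it down gently rather than dropping it, and let go of it before fetching the next. Leave the short wide spare funnel and the two amber vials upright where they stand.

Things in the scene. Friction and masses are not known exactly. Their poses are not given: they have to be found in the camera images.
- stand: fixed round white plastic dish, 100 mm across and 15 mm high. Its seat, a flat round recess 76 mm across and 5 mm deep, is in the middle; the seat's floor is 10 mm above the bench. Origin: centre of its underside, on the bench. Its +y axis points to the vacuum port; z up.
- vacuum_port: fixed grey upright block 30 x 24 mm, 50 mm high (black button on top to 56 mm), with a short brass nipple towards the stand; always beside the stand, its centre 80 mm from the stand's centre along the stand's +y. Origin: centre of its underside, on the bench.
- flask: loose upright steel flask, 0.3 kg: body 60 mm across, 66 mm high to its shoulder, then a tapered neck 9 mm higher (38 mm across at its foot, 28 at the top). A level 10 mm round side arm sticks out along its +y: axis 52 mm up, end 58 mm from the flask's axis. Origin: centre of underside; z up. Grip it across the body along its x. In the seat its origin is 10 mm above the bench.
- collar: loose upright steel filter collar, 0.14 kg: 54 mm across, 40 mm high to its flat shoulder, black band round it; then a tapered neck like the flask's, 9 mm higher, with small dark holes on top. Underneath, a socket 46 mm wide, 13 mm deep goes over a neck. Origin: centre of underside; z up. Seated, its rim rests on the flask's shoulder, its origin 66 mm above the flask's.
- tall_funnel: loose steel straight-sided funnel, mouth up, 0.18 kg: 54 mm across, 75 mm high, mouth 47 mm wide, floor 19 mm above the underside with a dark hole. Underneath, a socket 46 mm wide, 13 mm deep goes over a neck. Origin: centre of underside; z up. Seated, its rim rests on the collar's shoulder, its origin 40 mm above the collar's.
- lid: loose steel lid, 0.09 kg, resting on its plug: tapered plug 8 mm high (30 mm across at its foot, 40 at the flange), flange 62 mm across from 8 to 13 mm up, black round knob 22 mm across from 13 to 41 mm up. Origin: centre of the plug's underside; z up. Seated, its flange rests on the tall funnel's mouth, its origin 67 mm above the funnel's.
- spare_funnel: the spare: a loose steel funnel, short and wide, 68 mm across and 48 mm high, to be left alone. Origin: centre of its underside.
- vial_left: loose amber glass vial with white cap, 27 mm across and 52 mm high, upright, between the other things on the robot's left; to be left alone. Origin: centre of its underside.
- vial_right: its twin on the robot's right; to be left alone. Origin: centre of its underside.
Not all that is in view belongs to the job. Leave any blue or purple look-alike of the lid alone.

How it is judged (in metres and radians):
On the way, in this order (a step that is already met when the one before it is completed fails the run):
1. the flask stands in the stand's seat with its side arm pointing to the vacuum port, released (horizontal distance between flask and stand below 0.012 m and z of flask in the frame of stand between 0.007 and 0.013 m and angle between flask's own z axis and vertical below 0.09 rad and y of vacuum_port in the frame of flask above 0.05 m and x of vacuum_port in the frame of flask between -0.035 and 0.035 m and contact force between flask and the fingers below 0.3 N and linear speed of flask below 0.03 m/s), for 0.2 s.
2. the collar sits down over the flask's neck, released (horizontal distance between flask and stand below 0.012 m and z of flask in the frame of stand between 0.007 and 0.013 m and angle between each of flask, collar's own z axis and vertical below 0.09 rad and y of vacuum_port in the frame of flask above 0.05 m and x of vacuum_port in the frame of flask between -0.035 and 0.035 m and horizontal distance between collar and flask below 0.008 m and z of collar in the frame of flask between 0.063 and 0.069 m and contact force between collar and the fingers below 0.3 N and linear speed of collar below 0.03 m/s), for 0.2 s.
3. the tall funnel sits down over the collar's neck, released (horizontal distance between flask and stand below 0.012 m and z of flask in the frame of stand between 0.007 and 0.013 m and angle between each of flask, collar, tall_funnel's own z axis and vertical below 0.09 rad and y of vacuum_port in the frame of flask above 0.05 m and x of vacuum_port in the frame of flask between -0.035 and 0.035 m and horizontal distance between collar and flask below 0.008 m and z of collar in the frame of flask between 0.063 and 0.069 m and horizontal distance between tall_funnel and collar below 0.008 m and z of tall_funnel in the frame of collar between 0.037 and 0.043 m and contact force between tall_funnel and the fingers below 0.3 N and linear speed of tall_funnel below 0.03 m/s), for 0.2 s.
4. the lid is in the mouth of the tall funnel, released (horizontal distance between flask and stand below 0.012 m and z of flask in the frame of stand between 0.007 and 0.013 m and angle between each of flask, collar, tall_funnel, lid's own z axis and vertical below 0.09 rad and y of vacuum_port in the frame of flask above 0.05 m and x of vacuum_port in the frame of flask between -0.035 and 0.035 m and horizontal distance between collar and flask below 0.008 m and z of collar in the frame of flask between 0.063 and 0.069 m and horizontal distance between tall_funnel and collar below 0.008 m and z of tall_funnel in the frame of collar between 0.037 and 0.043 m and horizontal distance between lid and tall_funnel below 0.008 m and z of lid in the frame of tall_funnel between 0.064 and 0.07 m and contact force between lid and the fingers below 0.3 N and linear speed of lid below 0.03 m/s), for 0.2 s.
At the end, for the whole second after the job is handed in: flask in the seat (within 12 mm), its arm's line within 35 mm of the port's centre; collar, tall funnel, lid stacked on it, each within 8 mm of centre, 3 mm of fully down, 5 degrees of upright; all released, at rest; spare funnel and vials upright within 20 mm of their starts (all of step 4 and contact force between each of flask, collar, tall_funnel and the fingers below 0.3 N and linear speed of each of flask, collar, tall_funnel below 0.03 m/s and distance of each of spare_funnel, vial_left, vial_right from where it was at the start of the episode below 0.02 m and angle between each of spare_funnel, vial_left, vial_right's own z axis and vertical below 0.15 rad); the robot touches nothing.
It fails at once if a part of the unit is dropped (falls free at over 0.8 m/s, about 30 mm) ((linear speed of flask above 0.8 m/s and contact force between flask and the fingers below 0.05 N) or (linear speed of collar above 0.8 m/s and contact force between collar and the fingers below 0.05 N) or (linear speed of tall_funnel above 0.8 m/s and contact force between tall_funnel and the fingers below 0.05 N) or (linear speed of lid above 0.8 m/s and contact force between lid and the fingers below 0.05 N)).
It fails at once if the spare funnel or a vial is pushed more than 20 mm or tipped (distance of any of spare_funnel, vial_left, vial_right from where it was at the start of the episode above 0.02 m or angle between any of spare_funnel, vial_left, vial_right's own z axis and vertical above 0.3 rad).
It also fails if it takes over 115 s, if anything falls off the work surface, if the arm or the gripper's body presses on something with over 40 N, if the wrist force passes 120 N, or if a joint passes its speed limit or range.

## Working session

There is one attempt and no reset: what is moved stays moved. The work goes in short steps, Python scripts to look and compute and a shell command to move; the robot and the scene stay as the last step left them, time stands still between calls to the robot, and variables do not carry over. Pictures are saved under pics/ and viewed, at most 15 in all, crops included, and the job is handed in when it is done.

```bash
mkdir -p pics
cat > h.py <<'E'
import numpy as np, cv2
from bench import bot
from scipy.spatial.transform import Rotation as R
def ray(p,u,v):
    K=np.array(p["intrinsics"]);T=np.array(p["cam_to_world"])
    d=np.linalg.inv(K)@[u,v,1.];d=T[:3,:3]@[d[0],-d[1],-d[2]]
    return T[:3,3],d
def at_z(p,u,v,z):
    o,d=ray(p,u,v);return (o+d*(z-o[2])/d[2])
def proj(p,P):
    K=np.array(p["intrinsics"]);T=np.array(p["cam_to_world"])
    c=T[:3,:3].T@(np.array(P,float)-T[:3,3]);q=K@[c[0],-c[1],-c[2]];return q[:2]/q[2]
def totool(dxyz):
    s=bot.read_state();return R.from_quat(s["tool_rot"]).inv().apply(dxyz)
names=["stand","vacuum_port","flask","collar","tall_funnel","lid","spare_funnel","vial_left","vial_right"]
E
python3 - <<'E'
from h import *
s=bot.read_state();print(s)
for c in ["top","scene"]:
    p=bot.read_camera(c);cv2.imwrite(f"pics/{c}0.png",p["color"]);print(c,p.keys(),np.round(p["cam_to_world"],2).tolist(),np.round(p["intrinsics"],1).tolist())
    for n in names:
        for d in bot.outline_of(p,n)[:3]:print(n,round(d["score"],2),d["extent"])
E
```

```text
{'time': 0.0, 'joint_pos': array([-1.21656536e+00,  3.00513856e-01,  1.52156290e+00,  1.51753291e-05,
        1.32066112e+00, -6.65791658e-02]), 'dq': array([-0.00090681,  0.00074829, -0.00137099, -0.00234223, -0.00087703,
        0.00061578]), 'tau': array([-6.06427311e-04, -5.31804621e+01, -3.52736878e+01,  7.07556750e-02,
        2.44296261e-02, -1.23195082e-04]), 'tcp_pos': array([ 224.60111169, -501.78122447,  204.87055652]), 'tool_rot': array([ 9.77946628e-01,  2.08854173e-01, -7.47979458e-05, -5.67751253e-04]), 'wrist_force': array([ 0.11041665, -0.75119846, -1.07597333]), 'moment': array([ 0.04965231, -0.04290462, -0.02217789]), 'grasp_force': 0.0, 'opening': 94.06632244723225}
top dict_keys(['color', 'intrinsics', 'cam_to_world', 'shot']) [[0.02, 1.0, -0.1, 505.18], [-1.0, 0.02, -0.01, 28.21], [-0.01, 0.1, 1.0, 916.96], [0.0, 0.0, 0.0, 1.0]] [[473.4, 0.0, 273.8], [0.0, 473.4, 210.0], [0.0, 0.0, 1.0]]
stand 0.67 [275.8, 257.8, 55.4, 48.9]
vacuum_port 0.71 [254.4, 276.6, 22.9, 16.0]
flask 0.75 [138.6, 261.9, 52.1, 35.7]
collar 0.83 [393.7, 270.0, 31.8, 30.2]
tall_funnel 0.69 [
[... 282 characters left out ...]
color', 'intrinsics', 'cam_to_world', 'shot']) [[0.37, -0.72, 0.59, 1114.85], [0.93, 0.28, -0.25, -213.31], [0.01, 0.64, 0.77, 726.27], [0.0, 0.0, 0.0, 1.0]] [[492.0, 0.0, 278.5], [0.0, 492.0, 220.0], [0.0, 0.0, 1.0]]
stand 0.8 [217.3, 162.6, 50.6, 41.1]
vacuum_port 0.71 [265.3, 154.0, 20.2, 27.9]
flask 0.81 [335.1, 125.0, 35.7, 44.5]
collar 0.72 [215.8, 162.9, 52.3, 39.3]
tall_funnel 0.91 [287.0, 216.0, 30.3, 47.4]
lid 0.86 [187.8, 259.7, 38.7, 30.7]
lid 0.71 [166.9, 313.6, 43.7, 39.1]
lid 0.64 [128.0, 277.7, 34.6, 34.8]
spare_funnel 0.95 [377.0, 192.7, 42.2, 46.9]
vial_left 0.62 [320.1, 176.0, 15.3, 26.7]
vial_right 0.72 [200.6, 203.8, 13.8, 32.4]
vial_right 0.49 [216.8, 163.2, 50.0, 41.0]
```

View pics/top0.png

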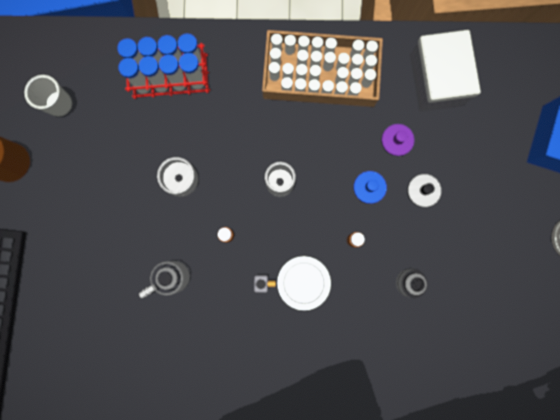

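View pics/scene0.png

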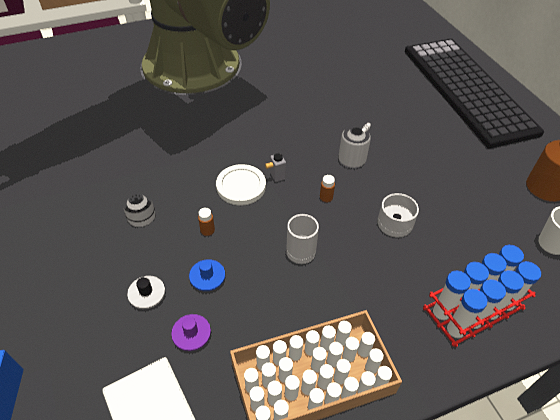

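The top view shows three lid-like things: blue (371,187), purple (398,139), and a steel one with a black knob (425,190). The steel one fits the description. The tall funnel is at (280,179) and the wide spare at (178,177). The flask at (168,278) has its arm toward lower left, the stand is at (304,283) with its port at (261,284), and the collar is at (414,284).

```bash
cat >> h.py <<'E'
from scipy.optimize import least_squares
CIR={"stand":[(50,0),(50,15)],"flask":[(30,0),(30,66),(14,75)],"collar":[(27,0),(27,40),(14,49)],"tall_funnel":[(27,0),(27,75)],
"lid":[(31,8),(31,13),(11,41)],"spare_funnel":[(34,0),(34,48)],"vial_left":[(13.5,0),(13.5,52)],"vial_right":[(13.5,0),(13.5,52)]}
def pts(n,x,y,yaw=0,z0=0):
    a=np.linspace(0,2*np.pi,48,endpoint=False)
    P=[np.c_[x+r*np.cos(a),y+r*np.sin(a),0*a+z+z0] for r,z in CIR[n]]
    if n=="flask":
        d=np.array([-np.sin(yaw),np.cos(yaw),0]);e=np.array([np.cos(yaw),np.sin(yaw),0])
        P.append(np.array([x,y,52+z0])+58*d+5*(np.cos(a)[:,None]*e+np.sin(a)[:,None]*[0,0,1]))
    return np.vstack(P)
def box(p,n,q,z0=0):
    uv=np.array([proj(p,P) for P in pts(n,*q,z0=z0)]);return np.r_[uv.min(0),uv.max(0)]
def fit(obs,n,q0,z0=0):
    "obs: list of (picture, extent)"
    f=lambda q:np.concatenate([box(p,n,q,z0)-np.array([e[0],e[1],e[0]+e[2],e[1]+e[3]]) for p,e in obs])
    r=least_squares(f,q0,x_scale=1 if len(q0)<3 else [10,10,.1],loss="soft_l1",diff_step=1e-4);return r.x,np.abs(r.fun).max()
E
python3 - <<'E'
from h import *
ps=[bot.read_camera(c) for c in ("top","scene")]
pick={"lid":(425,190)}
for n in CIR:
    obs=[]
    d=bot.outline_of(ps[0],n)
    if n=="lid": d=[k for k in d if abs(k["extent"][0]+k["extent"][2]/2-425)<12]
    e=d[0]["extent"];q0=list(at_z(ps[0],e[0]+e[2]/2,e[1]+e[3]/2,30)[:2])
    if n=="flask":q0.append(0.6)
    t,rt=fit([(ps[0],e)],n,q0)
    ds=bot.outline_of(ps[1],n)
    b=[k for k in ds if np.linalg.norm(np.array(k["extent"][:2])+np.array(k["extent"][2:])/2-(box(ps[1],n,t)[:2]+box(ps[1],n,t)[2:])/2)<15]
    print(n,"top",np.round(t,2),round(rt,1),end=" ")
    if b:
        t,rt=fit([(ps[0],e),(ps[1],b[0]["extent"])],n,t);print("both",np.round(t,2),round(rt,1))
    else: print("no scene")
for c,p,n in ((ps[0],0,"vacuum_port"),(ps[1],1,"vacuum_port")):
    e=bot.outline_of(c,n)[0]["extent"];print(n,e,at_z(c,e[0]+e[2]*.4,e[1]+e[3]/2,30 if p else 50))
print("port button top", at_z(ps[0],261,284,53))
im=ps[0]["color"][110:220,330:460];cv2.imwrite("pics/lidcrop.png",cv2.resize(im,None,fx=4,fy=4,interpolation=cv2.INTER_CUBIC))
E
```

```text
stand top [462.11 244.65] 11.5 no scene
flask top [461.67 227.68   0.68] 0.7 both [459.73 224.69   0.61] 2.2
collar top [ 455.29 -219.67] 2.9 both [ 456.81 -221.85] 4.4
tall_funnel top [645.43  25.38] 0.9 both [647.38  28.  ] 3.1
lid top [ 631.03 -253.21] 1.9 both [ 635.32 -250.17] 3.4
spare_funnel top [647.31 222.8 ] 1.2 both [655.73 224.3 ] 5.5Traceback (most recent call last):
  File "<stdin>", line 8, in <module>
IndexError: list index out of range
```

Run:
```python
from h import *
p=bot.read_camera("top")
for n in ["stand","vial_left","vial_right","vacuum_port"]:
    for d in bot.outline_of(p,n)[:2]: print(n,d["score"],d["extent"])
# stand by white threshold
g=p["color"][235:330,274:345];m=(g.min(2)>150).astype(np.uint8)
x,y,w,h=cv2.boundingRect(m);e=[274+x,235+y,w,h];print(e,fit([(p,e)],"stand",[455,-30]))
print("button",at_z(p,261.5,283.5,56), "vials",at_z(p,225,234,52),at_z(p,357,239.5,52))
im=p["color"][110:220,330:460];cv2.imwrite("pics/lidcrop.png",cv2.resize(im,None,fx=4,fy=4,interpolation=cv2.INTER_CUBIC))
s=bot.read_state();print(R.from_quat(s["tool_rot"]).as_matrix().round(3))
w=bot.read_camera("wrist");T=np.array(w["cam_to_world"]);print("wristcam in tool", R.from_quat(s["tool_rot"]).inv().apply(T[:3,3]-s["tcp_pos"]), (R.from_quat(s["tool_rot"]).inv().as_matrix()@T[:3,:3]).round(2),w["intrinsics"])
```

```text
stand 0.61 [275.2, 261.0, 55.4, 47.0]
vial_left 0.52 [218.5, 227.2, 15.8, 15.8]
vial_right 0.47 [350.8, 235.8, 12.5, 13.7]
vacuum_port 0.74 [256.6, 275.4, 21.3, 16.4]
[277, 256, 54, 54] (array([454.87716294, -20.97621197]), np.float64(0.4624927480006136))
button [454.62539382  57.68961683  56.        ] vials [542.72982789 126.4035217   52.        ] [ 536.92506412 -114.53742475   52.        ]
[[ 0.913  0.408  0.   ]
 [ 0.408 -0.913  0.   ]
 [ 0.    -0.    -1.   ]]
wristcam in tool [  76.53881582   -1.07163618 -178.36699952] [[-0.    0.96  0.26]
 [ 1.    0.    0.  ]
 [ 0.    0.26 -0.96]] [[362.54523842   0.         273.20478161]
 [  0.         362.54523842 212.2386116 ]
 [  0.           0.           1.        ]]
```

View pics/lidcrop.png

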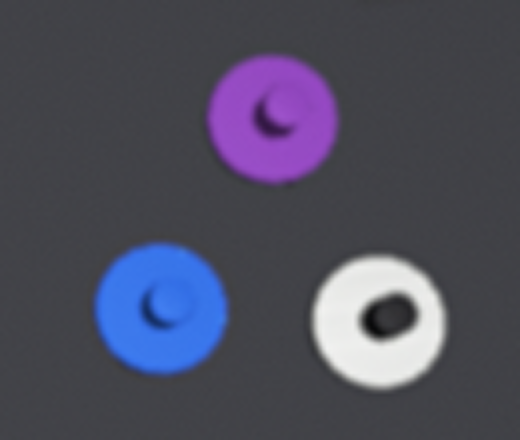

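The crop shows purple at (273,118), blue at (162,308) and the steel/white lid with black knob at (380,320), which is the real lid. Next, above the flask for a close look.

```bash
cat >> h.py <<'E'
def rem(x,y,z,yaw):
    "shift (m, tool axes) and roll still to go to TCP x,y,z (mm), world yaw of tool y"
    s=bot.read_state();M=R.from_quat(s["tool_rot"]).as_matrix()
    d=M.T@(np.array([x,y,z])-s["tcp_pos"])/1000
    cur=np.arctan2(M[1,1],M[0,1])
    print("t",round(s["time"],2),"tcp",s["tcp_pos"].round(1),"yaw",round(cur,3),"-> shift",d.round(4).tolist(),"roll",round(-(yaw-cur),3))
E
python3 -c "
from h import *
rem(460,226,150,.64)"
```

```text
t 2.05 tcp [ 224.7 -502.   205.5] yaw -1.15 -> shift [0.5122, -0.5684, 0.0554] roll -1.79
```

```bash
python3 -m jog '[[1,[0.512,-0.568,0.055],-1.79],[1,[0.512,-0.568,0.055],-1.79],[1,[0.512,-0.568,0.055],-1.79],[1,[0.512,-0.568,0.055],-1.79],[1,[0.512,-0.568,0.055],-1.79]]' 30; python3 -c "
from h import *
rem(460,226,150,.64)"
```

```text
time: 2.68
tcp_pos: [320.8, -203.7, 183.1]
tool_rot: [0.776, 0.63, 0.0, 0.0]
wrist_force: [-0.7, -0.1, 0.6]
opening: 94.1
grasp_force: 0.0
t 2.67 tcp [ 320.8 -203.7  183.1] yaw -0.207 -> shift [0.4491, 0.0479, 0.033] roll -0.847
```

```bash
python3 -m jog '[[1,[0.449,0.048,0.033],-0.847],[1,[0.449,0.048,0.033],-0.847],[1,[0.449,0.048,0.033],-0.847],[1,[0.449,0.048,0.033],-0.847],[1,[0.449,0.048,0.033],-0.847]]'; python3 -c "
from h import *
rem(460,226,150,.64)"
```

```text
time: 3.3
tcp_pos: [418.7, 92.7, 160.4]
tool_rot: [0.449, 0.893, 0.0, 0.0]
wrist_force: [0.3, -0.8, -0.2]
opening: 93.7
grasp_force: 0.0
t 3.3 tcp [418.7  92.7 160.4] yaw 0.639 -> shift [0.0823, 0.1127, 0.0105] roll -0.001
```

```bash
python3 -m jog '[[1,[0.082,0.113,0.01],0],[1,[0.082,0.113,0.01],0],[1,[0.082,0.113,0.01],0],[1,[0.082,0.113,0.01],0]]'
cat >> h.py <<'E'
def look(n,fname=None,q0=None,z0=0,fz=30):
    s=bot.read_state();w=bot.read_camera("wrist")
    ds=bot.outline_of(w,n)
    if fname:
        im=w["color"].copy()
    best=None
    for d in ds[:3]:
        e=d["extent"];q=list(at_z(w,e[0]+e[2]/2,e[1]+e[3]/2,fz)[:2]) if q0 is None else list(q0)
        r,m=fit([(w,e)],n,q,z0);print(n,round(d["score"],2),e,"fit",np.round(r,3),"res",round(m,1))
        if best is None:best=r
    if fname:
        if best is not None:
            for P in pts(n,*best,z0=z0):
                u,v=proj(w,P)
                if abs(u)<2000 and abs(v)<2000: cv2.circle(im,(int(u),int(v)),1,(0,255,0),-1)
        cv2.imwrite(fname,im)
    return best,w
E
python3 -c "
from h import *
look('flask','pics/w1.png',q0=[460,226,.64])
rem(460,226,150,.64)"
```

```text
time: 3.8
tcp_pos: [460.5, 223.6, 149.9]
tool_rot: [0.451, 0.893, -0.0, -0.0]
wrist_force: [-0.1, -0.4, 1.0]
opening: 94.1
grasp_force: 0.0
flask 0.73 [238.4, 138.1, 80.7, 113.5] fit [462.528 228.339   0.631] res 2.3
t 3.9 tcp [460.6 222.4 150.4] yaw 0.634 -> shift [0.0032, 0.0017, 0.0004] roll -0.006
```

View pics/w1.png

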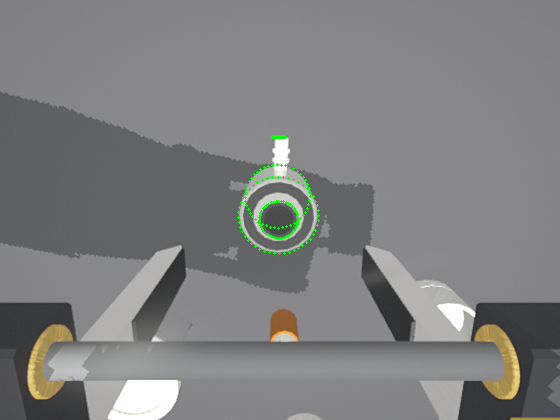

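The overlay matches the flask at (279,215) with the arm at (281,137). Descend and grip.

```bash
python3 -c "
from h import *
rem(462.5,228.3,22,.632)"
```

```text
t 3.9 tcp [460.6 222.4 150.4] yaw 0.634 -> shift [0.0036, 0.0051, 0.1284] roll 0.002
```

```bash
python3 -m jog '[[1,[0.0036,0.005,0.06],0],[1,[0.0036,0.005,0.11],0],[1,[0.0036,0.005,0.11],0]]'; python3 -c "
from h import *
rem(462.5,228.3,22,.632)"
```

```text
time: 4.28
tcp_pos: [461.0, 227.5, 38.3]
tool_rot: [0.452, 0.892, -0.002, -0.002]
wrist_force: [0.3, 0.8, -0.0]
opening: 93.7
grasp_force: 0.0
t 4.28 tcp [461.  227.5  38.3] yaw 0.633 -> shift [-0.0002, 0.0018, 0.0163] roll 0.001
```

```bash
python3 -m jog '[[1,[0,0.001,0.017],0],[1,[0,0.001,0.017],0],[0.5,[0,0.001,0.017],0],[0.4,[0,0.001,0.017],0],[0.3,[0,0.001,0.017],0]]' 30;python3 -m jog '[[0.3,[0,0,0],0],[0.3,[0,0,0],0],[0.3,[0,0,0],0]]'
```

```text
time: 4.9
tcp_pos: [463.6, 230.1, 23.7]
tool_rot: [0.451, 0.892, 0.0, 0.0]
wrist_force: [0.4, 0.6, -0.5]
opening: 67.4
grasp_force: 0.0
time: 5.28
tcp_pos: [463.3, 229.9, 23.4]
tool_rot: [0.451, 0.892, -0.0, -0.0]
wrist_force: [-3.3, -2.2, 5.1]
opening: 59.6
grasp_force: 30.0
```

```bash
python3 -m jog '[[0.3,[0,0,-0.04],0],[0.3,[0,0,-0.097],0],[0.3,[0,0,-0.097],0],[0.3,[0,0,-0.097],0]]'; python3 -c "
from h import *
rem(455,-21,120,0)"
```

```text
time: 5.78
tcp_pos: [462.8, 229.7, 119.0]
tool_rot: [0.451, 0.892, -0.001, -0.001]
wrist_force: [-0.2, 0.5, -4.8]
opening: 59.6
grasp_force: 30.0
t 5.78 tcp [462.8 229.7 119. ] yaw 0.634 -> shift [-0.1973, -0.1549, -0.0009] roll 0.634
```

```bash
python3 -m jog '[[0.3,[-0.03,-0.024,0],0.1],[0.3,[-0.07,-0.055,0],0.25],[0.3,[-0.11,-0.087,0],0.4],[0.3,[-0.15,-0.118,0],0.55],[0.3,[-0.18,-0.141,0],0.634]]'; python3 -c "
from h import *
rem(455,-21,120,0)"
```

```text
time: 6.4
tcp_pos: [455.4, -0.3, 118.4]
tool_rot: [0.709, 0.706, -0.001, -0.001]
wrist_force: [0.4, -0.2, -3.4]
opening: 59.5
grasp_force: 30.0
t 6.4 tcp [ 4.554e+02 -3.000e-01  1.184e+02] yaw -0.004 -> shift [-0.0207, -0.0003, -0.0016] roll -0.004
```

```bash
python3 -m jog '[[0.3,[-0.01,0,0],0],[0.3,[-0.02,0,0],0],[0.3,[-0.02,0,0],0],[0.3,[-0.02,0,0],0]]'; python3 -c "
from h import *
rem(455,-21,33.4,0)
w=bot.read_camera('wrist');cv2.imwrite('pics/w2.png',w['color'])
for P in [(455,-21,15),(455,29,15),(405,-21,15),(505,-21,15),(455,58,56)]: print(P,proj(w,P).round(0))"
```

```text
time: 6.9
tcp_pos: [456.5, -17.9, 120.0]
tool_rot: [0.707, 0.708, -0.0, -0.0]
wrist_force: [-0.2, -0.0, -4.7]
opening: 59.5
grasp_force: 30.0
t 6.9 tcp [456.5 -17.9 120. ] yaw 0.002 -> shift [-0.0032, -0.0015, 0.0866] roll 0.002
(455, -21, 15) [272. 216.]
(455, 29, 15) [272. 154.]
(405, -21, 15) [210. 216.]
(505, -21, 15) [333. 216.]
(455, 58, 56) [272. 116.]
```

View pics/w2.png

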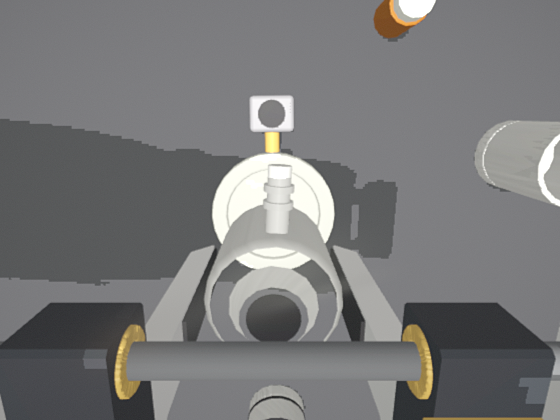

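The stand's rim spans 212–335 and starts at row 153, matching the prediction. The flask arm points at the port (272,113). Lower it.

```bash
python3 -m jog '[[0.3,[-0.003,-0.001,0.03],0],[0.3,[-0.003,-0.001,0.06],0],[0.3,[-0.003,-0.001,0.075],0],[0.3,[-0.003,-0.001,0.078],0],[0.3,[-0.003,-0.001,0.078],0]]'; python3 -c "
from h import *
rem(455.5,-20.5,33.4,0)"
```

```text
time: 7.58
tcp_pos: [456.0, -21.5, 42.9]
tool_rot: [0.707, 0.707, 0.0, 0.0]
wrist_force: [0.1, -0.5, -4.1]
opening: 59.5
grasp_force: 30.0
t 7.58 tcp [456.  -21.5  42.9] yaw 0.001 -> shift [0.001, -0.0005, 0.0095] roll 0.001
```

```bash
python3 -m jog '[[0.3,[0.001,0,0.004],0],[0.3,[0.001,0,0.008],0],[0.3,[0.001,0,0.0095],0],[0.3,[0.001,0,0.0095],0],[0.3,[0.001,0,0.0095],0]]'
```

```text
time: 8.2
tcp_pos: [455.6, -20.5, 33.4]
tool_rot: [0.707, 0.707, 0.0, 0.0]
wrist_force: [-3.4, 0.8, 7.8]
opening: 59.2
grasp_force: 30.0
```

```bash
python3 -m jog '[[0.68,[0,0,0],0],[0.72,[0,0,0],0],[0.8,[0,0,0],0],[1,[0,0,0],0],[1,[0,0,0],0]]'; python3 -m jog '[[1,[0,0,-0.03],0],[1,[0,0,-0.08],0],[1,[0,0,-0.137],0],[1,[0,0,-0.137],0]]';python3 -c "
from h import *
look('flask','pics/w3.png',q0=[455.5,-21,0.],z0=10)
rem(456,-221,120,-.45)"
```

```text
time: 8.82
tcp_pos: [455.6, -20.6, 32.7]
tool_rot: [0.707, 0.707, -0.0, -0.0]
wrist_force: [-0.2, -0.7, 0.7]
opening: 91.3
grasp_force: 0.0
time: 9.32
tcp_pos: [457.2, -20.7, 173.4]
tool_rot: [0.707, 0.707, 0.002, 0.003]
wrist_force: [-0.2, 0.2, -1.2]
opening: 94.1
grasp_force: 0.0
flask 0.63 [236.7, 139.3, 71.0, 107.6] fit [ 4.56782e+02 -1.76050e+01  4.36000e-01] res 2.6
t 9.43 tcp [455.5 -20.5 169.5] yaw 0.0 -> shift [-0.2004, 0.0004, 0.0495] roll 0.45
```

View pics/w3.png

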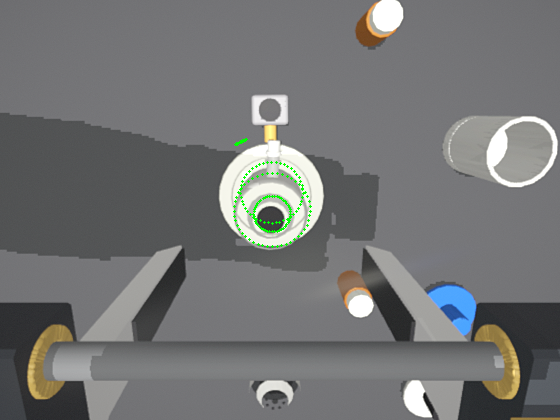

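Flask sits in the seat with its arm (274,150) at the port. On to the collar.

```bash
python3 -m jog '[[1,[-0.055,0,0.005],0],[1,[-0.11,0,0.015],0],[1,[-0.165,0,0.025],0],[1,[-0.2,0,0.03],0],[1,[-0.2,0,0.03],0]]';python3 -m jog '[[1,[0,0,0],0],[1,[0,0,0],0]]';python3 -c "
from h import *
look('collar','pics/w4.png',q0=[456,-221])
rem(456,-221,150,0)"
```

```text
time: 10.05
tcp_pos: [454.6, -221.9, 137.4]
tool_rot: [0.708, 0.706, -0.001, -0.002]
wrist_force: [-0.4, -0.0, -0.1]
opening: 93.7
grasp_force: 0.0
time: 10.3
tcp_pos: [455.7, -219.6, 139.5]
tool_rot: [0.707, 0.708, -0.0, -0.0]
wrist_force: [0.5, -0.1, -0.5]
opening: 93.8
grasp_force: 0.0
collar 0.83 [245.1, 178.8, 61.7, 66.3] fit [ 457.476 -222.262] res 4.4
collar 0.69 [362.9, 55.4, 48.9, 38.9] fit [ 530.483 -128.121] res 37.3
t 10.4 tcp [ 455.8 -219.8  139.8] yaw 0.002 -> shift [-0.0012, 0.0001, -0.0102] roll 0.002
```

View pics/w4.png

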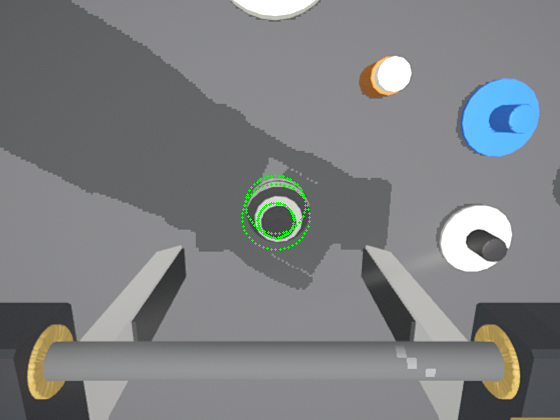

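The overlay's neck ring lies on the collar's dark top at (277,220), so the fit holds. Descend.

```bash
python3 -c "
from h import *
rem(457.2,-222,7.5,0)"
python3 -m jog '[[1,[-0.002,0.0015,0.05],0],[1,[-0.002,0.0015,0.1],0],[1,[-0.002,0.0015,0.12],0],[1,[-0.002,0.0015,0.12],0]]';python3 -c "
from h import *
rem(457.2,-222,7.5,0)"
```

```text
t 10.4 tcp [ 455.8 -219.8  139.8] yaw 0.002 -> shift [-0.0022, 0.0013, 0.1323] roll 0.002
time: 10.9
tcp_pos: [456.6, -221.8, 18.8]
tool_rot: [0.707, 0.708, -0.0, -0.001]
wrist_force: [0.2, -0.8, 0.0]
opening: 94.1
grasp_force: 0.0
t 10.9 tcp [ 456.6 -221.8   18.8] yaw 0.001 -> shift [-0.0002, 0.0006, 0.0113] roll 0.001
```

```bash
python3 -m jog '[[1,[0,0.0006,0.011],0],[1,[0,0.0006,0.011],0],[0.6,[0,0.0006,0.011],0],[0.5,[0,0.0006,0.011],0],[0.3,[0,0.0006,0.011],0]]' 20;python3 -m jog '[[0.3,[0,0,0],0],[0.3,[0,0,0],0],[0.3,[0,0,0],0],[0.3,[0,0,0],0]]'; python3 -c "
from h import *
look('collar',q0=[456,-221])"
```

```text
time: 11.52
tcp_pos: [457.9, -222.6, 9.0]
tool_rot: [0.707, 0.707, 0.0, 0.0]
wrist_force: [0.4, -0.2, -0.1]
opening: 67.4
grasp_force: 0.0
time: 12.02
tcp_pos: [457.9, -222.6, 8.8]
tool_rot: [0.707, 0.707, 0.0, 0.0]
wrist_force: [0.2, -0.3, 1.7]
opening: 53.8
grasp_force: 20.0
collar 0.57 [217.7, 217.0, 109.6, 109.3] fit [ 457.203 -224.483] res 22.2
```

```bash
python3 -m jog '[[0.3,[0,0,-0.04],0],[0.3,[0,0,-0.1],0],[0.3,[0,0,-0.131],0],[0.3,[0,0,-0.131],0]]';python3 -m jog '[[0.3,[0.05,0,0],0],[0.3,[0.1,0,0],0],[0.3,[0.15,0,0],0],[0.3,[0.19,0,0],0],[0.3,[0.2,0,0],0]]';python3 -m jog '[[0.3,[0,0,0],0],[0.3,[0,0,0],0],[0.3,[0,0,0],0]]';python3 -c "
from h import *
w=bot.read_camera('wrist');cv2.imwrite('pics/w5.png',w['color'])
rem(455.6,-21,84.8,0)
for P in [(455.6,-21,85)]: print(P,proj(w,P).round(0))"
```

```text
time: 12.62
tcp_pos: [458.4, -223.0, 141.4]
tool_rot: [0.707, 0.707, 0.0, 0.002]
wrist_force: [-0.9, -1.3, -2.3]
opening: 53.8
grasp_force: 20.0
time: 13.25
tcp_pos: [456.8, -20.8, 138.1]
tool_rot: [0.706, 0.708, -0.001, -0.001]
wrist_force: [-0.6, -0.8, -1.2]
opening: 53.8
grasp_force: 20.0
time: 13.62
tcp_pos: [457.6, -23.4, 139.5]
tool_rot: [0.707, 0.707, -0.0, -0.0]
wrist_force: [-0.5, -0.0, -1.8]
opening: 53.5
grasp_force: 20.0
t 13.68 tcp [457.7 -23.3 139.6] yaw -0.001 -> shift [0.0023, -0.002, 0.0548] roll -0.001
(455.6, -21, 85) [271. 229.]
```

View pics/w5.png

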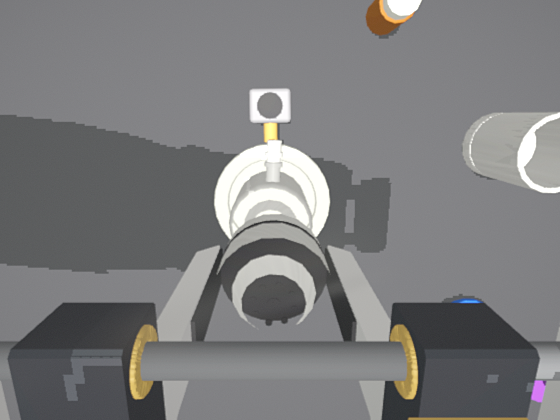

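The collar is held level at (273,270), with the flask below it at (271,200) and aligned. Lower.

```bash
python3 -m jog '[[0.3,[0.002,-0.002,0.01],0],[0.3,[0.002,-0.002,0.03],0],[0.3,[0.002,-0.002,0.042],0],[0.3,[0.002,-0.002,0.042],0],[0.3,[0.002,-0.002,0.042],0]]'; python3 -c "
from h import *
rem(455.6,-21,84.8,0)"
```

```text
time: 14.3
tcp_pos: [455.9, -20.6, 98.2]
tool_rot: [0.707, 0.707, 0.0, 0.0]
wrist_force: [0.7, 0.1, -0.5]
opening: 53.8
grasp_force: 20.0
t 14.3 tcp [455.9 -20.6  98.2] yaw 0.0 -> shift [-0.0004, -0.0003, 0.0134] roll 0.0
```

```bash
python3 -m jog '[[0.3,[0,0,0.004],0],[0.3,[0,0,0.008],0],[0.3,[0,0,0.011],0],[0.3,[0,0,0.0135],0],[0.3,[0,0,0.0135],0]]'; python3 -m jog '[[0.3,[0,0,0],0],[0.3,[0,0,0],0]]'
```

```text
time: 14.92
tcp_pos: [455.9, -20.6, 84.7]
tool_rot: [0.707, 0.707, 0.0, 0.0]
wrist_force: [-2.7, 0.1, 6.3]
opening: 53.8
grasp_force: 20.0
time: 15.18
tcp_pos: [455.8, -20.6, 84.7]
tool_rot: [0.707, 0.707, 0.0, 0.0]
wrist_force: [-2.3, 0.3, 5.3]
opening: 53.9
grasp_force: 20.0
```

```bash
python3 -m jog '[[0.62,[0,0,0],0],[0.68,[0,0,0],0],[0.8,[0,0,0],0],[1,[0,0,0],0],[1,[0,0,0],0]]'; python3 -m jog '[[1,[0,0,-0.02],0],[1,[0,0,-0.07],0],[1,[0,0,-0.115],0],[1,[0,0,-0.115],0],[1,[0,0,-0.115],0]]';python3 -c "
from h import *
look('collar','pics/w6.png',q0=[455.5,-21],z0=76)
rem(647,27,150,0)"
```

```text
time: 15.8
tcp_pos: [455.7, -20.6, 84.2]
tool_rot: [0.707, 0.707, -0.0, -0.0]
wrist_force: [-0.0, 0.3, -0.2]
opening: 90.6
grasp_force: 0.0
time: 16.42
tcp_pos: [455.3, -20.5, 198.5]
tool_rot: [0.707, 0.707, -0.0, -0.0]
wrist_force: [-0.5, 0.1, -0.1]
opening: 93.8
grasp_force: 0.0
collar 0.6 [237.6, 179.0, 68.7, 66.1] fit [453.935 -19.797] res 8.2
t 16.52 tcp [455.2 -20.5 198. ] yaw 0.001 -> shift [0.0474, 0.192, 0.0477] roll 0.001
```

View pics/w6.png

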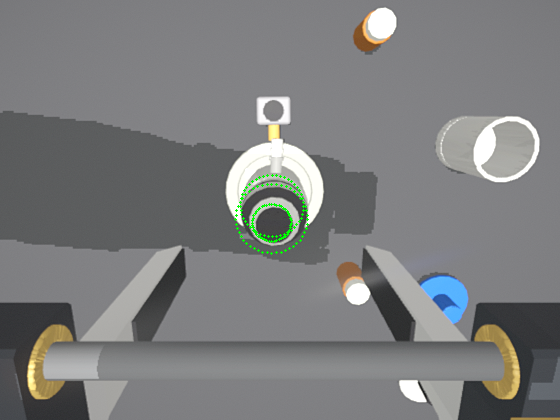

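Collar is seated upright on the flask with its neck at (274,221). Next the tall, narrow funnel at (487,148), not the short wide spare.

```bash
python3 -m jog '[[1,[0.012,0.05,0],0],[1,[0.024,0.1,0.01],0],[1,[0.036,0.15,0.02],0],[1,[0.047,0.19,0.025],0],[1,[0.047,0.19,0.025],0]]';python3 -m jog '[[1,[0,0,0],0],[1,[0,0,0],0],[1,[0,0,0],0]]';python3 -c "
from h import *
look('tall_funnel','pics/w7.png',q0=[647,27])
rem(647,27,21,0)"
```

```text
time: 17.15
tcp_pos: [646.2, 27.2, 170.8]
tool_rot: [0.707, 0.708, -0.002, -0.002]
wrist_force: [0.1, -0.0, -0.5]
opening: 94.2
grasp_force: 0.0
time: 17.52
tcp_pos: [645.3, 26.3, 174.9]
tool_rot: [0.707, 0.707, 0.0, 0.0]
wrist_force: [0.8, -0.2, -0.4]
opening: 94.2
grasp_force: 0.0
tall_funnel 0.71 [243.1, 165.7, 68.9, 79.1] fit [648.467  27.553] res 0.5
t 17.62 tcp [645.5  26.4 174.8] yaw 0.0 -> shift [0.0006, 0.0014, 0.1538] roll 0.0
```

View pics/w7.png

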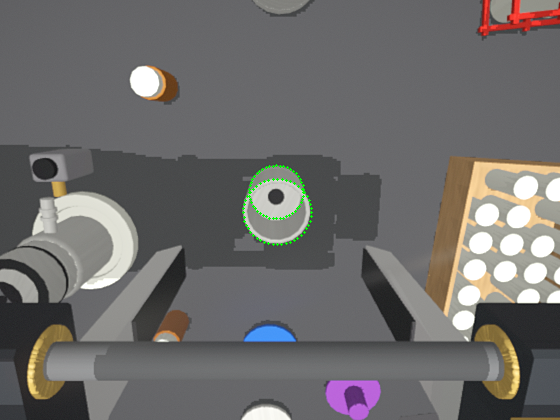

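The overlay fits the tall funnel at (277,205) within half a pixel. Descend and grip.

```bash
python3 -m jog '[[1,[0.001,0.003,0.05],0],[1,[0.001,0.003,0.1],0],[1,[0.001,0.003,0.14],0],[1,[0.001,0.003,0.152],0],[1,[0.001,0.003,0.152],0]]';python3 -m jog '[[1,[0,0,0],0],[0.65,[0,0,0],0],[0.5,[0,0,0],0],[0.3,[0,0,0],0],[0.3,[0,0,0],0]]' 20;python3 -m jog '[[0.3,[0,0,0],0],[0.3,[0,0,0],0],[0.3,[0,0,0],0]]'
```

```text
time: 18.25
tcp_pos: [648.9, 27.5, 22.8]
tool_rot: [0.707, 0.707, 0.0, 0.0]
wrist_force: [0.2, 0.7, 0.4]
opening: 94.2
grasp_force: 0.0
time: 18.88
tcp_pos: [648.7, 27.5, 22.3]
tool_rot: [0.707, 0.707, 0.0, 0.0]
wrist_force: [0.7, -0.6, -0.5]
opening: 57.3
grasp_force: 0.0
time: 19.25
tcp_pos: [648.6, 27.5, 22.3]
tool_rot: [0.707, 0.707, -0.0, -0.0]
wrist_force: [-1.8, 0.7, 2.2]
opening: 54.3
grasp_force: 20.0
```

```bash
python3 -m jog '[[0.3,[0,0,-0.04],0],[0.3,[0,0,-0.1],0],[0.3,[0,0,-0.155],0],[0.3,[0,0,-0.158],0],[0.3,[0,0,-0.158],0]]';python3 -m jog '[[0.3,[-0.011,-0.045,0],0],[0.3,[-0.024,-0.095,0],0],[0.3,[-0.036,-0.145,0],0],[0.3,[-0.046,-0.185,0],0],[0.3,[-0.048,-0.193,0],0]]';python3 -m jog '[[0.3,[0,0,0],0],[0.3,[0,0,0],0],[0.3,[0,0,0],0]]';python3 -c "
from h import *
rem(455.7,-20.8,138.3,0)"
```

```text
time: 19.88
tcp_pos: [648.2, 27.5, 179.0]
tool_rot: [0.707, 0.707, -0.001, -0.001]
wrist_force: [0.1, -0.2, -2.5]
opening: 53.8
grasp_force: 20.0
time: 20.5
tcp_pos: [453.5, -20.8, 178.9]
tool_rot: [0.707, 0.707, -0.001, -0.001]
wrist_force: [1.4, 0.0, -1.2]
opening: 54.0
grasp_force: 20.0
time: 20.88
tcp_pos: [456.1, -20.4, 179.8]
tool_rot: [0.707, 0.707, -0.0, -0.0]
wrist_force: [-0.5, -0.1, -2.7]
opening: 54.4
grasp_force: 20.0
t 20.88 tcp [456.1 -20.4 179.8] yaw 0.001 -> shift [-0.0004, -0.0004, 0.0415] roll 0.001
```

```bash
python3 -m jog '[[0.3,[-0.0004,0,0.012],0],[0.3,[-0.0004,0,0.025],0],[0.3,[-0.0004,0,0.029],0],[0.3,[-0.0004,0,0.029],0]]';python3 -m jog '[[0.3,[0,0,0.004],0],[0.3,[0,0,0.008],0],[0.3,[0,0,0.011],0],[0.3,[0,0,0.0125],0],[0.3,[0,0,0.0125],0]]';python3 -m jog '[[0.3,[0,0,0],0],[0.3,[0,0,0],0]]'
```

```text
time: 21.38
tcp_pos: [455.6, -20.9, 150.9]
tool_rot: [0.707, 0.707, -0.0, -0.0]
wrist_force: [-0.5, -0.1, -2.6]
opening: 54.3
grasp_force: 20.0
time: 22.0
tcp_pos: [455.7, -21.0, 138.7]
tool_rot: [0.707, 0.707, -0.0, -0.0]
wrist_force: [0.2, -0.2, -2.4]
opening: 54.3
grasp_force: 20.0
time: 22.25
tcp_pos: [455.7, -21.0, 138.8]
tool_rot: [0.707, 0.707, 0.0, 0.0]
wrist_force: [-0.2, 0.0, -2.2]
opening: 53.9
grasp_force: 20.0
```

No contact yet; go down a little more.

```bash
python3 -m jog '[[0.3,[0,0,0.0005],0],[0.3,[0,0,0.001],0],[0.3,[0,0,0.001],0],[0.3,[0,0,0.001],0]]'
```

```text
time: 22.75
tcp_pos: [455.8, -21.0, 138.2]
tool_rot: [0.707, 0.707, 0.0, 0.0]
wrist_force: [-2.7, 0.2, 5.2]
opening: 54.4
grasp_force: 20.0
```

```bash
python3 -m jog '[[0.62,[0,0,0],0],[0.68,[0,0,0],0],[0.8,[0,0,0],0],[1,[0,0,0],0],[1,[0,0,0],0]]'; python3 -m jog '[[1,[0,0,-0.02],0],[1,[0,0,-0.07],0],[1,[0,0,-0.105],0],[1,[0,0,-0.105],0],[1,[0,0,-0.105],0]]';python3 -c "
from h import *
look('tall_funnel','pics/w8.png',q0=[455.5,-21],z0=116)
rem(634,-251,150,0)"
```

```text
time: 23.38
tcp_pos: [455.7, -20.9, 137.7]
tool_rot: [0.707, 0.707, 0.0, -0.0]
wrist_force: [-0.3, 0.2, -1.3]
opening: 90.2
grasp_force: 0.0
time: 24.0
tcp_pos: [455.3, -20.9, 241.8]
tool_rot: [0.707, 0.707, -0.0, -0.0]
wrist_force: [-0.7, 0.1, -0.7]
opening: 94.1
grasp_force: 0.0
tall_funnel 0.6 [232.5, 174.1, 81.6, 98.2] fit [454.961 -20.86 ] res 1.2
tall_funnel 0.35 [247.6, 169.3, 52.0, 18.8] fit [455.047  29.383] res 55.5
t 24.1 tcp [455.2 -20.9 241.5] yaw 0.001 -> shift [-0.2302, 0.1788, 0.0911] roll 0.001
```

View pics/w8.png

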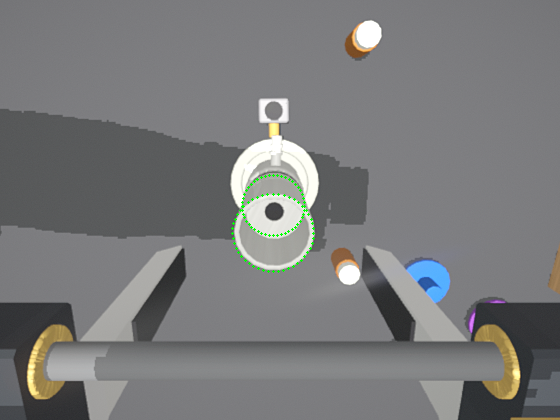

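The tall funnel is seated on the stack, with its mouth at (274,232) and the overlay matching. On to the steel lid with the black knob.

```bash
python3 -m jog '[[0.6,[-0.04,0.031,0],0],[0.6,[-0.09,0.07,0.01],0],[0.6,[-0.14,0.109,0.03],0],[0.6,[-0.19,0.148,0.06],0],[0.6,[-0.225,0.176,0.08],0]]';python3 -m jog '[[0.5,[-0.005,0.003,0.01],0],[0.5,[-0.005,0.003,0.01],0],[0.5,[-0.005,0.003,0.01],0],[0.5,[-0.005,0.003,0.01],0]]';python3 -c "
from h import *
look('lid','pics/w9.png',q0=[634,-251])
rem(634,-251,16,0)"
```

```text
time: 24.72
tcp_pos: [632.4, -247.3, 160.5]
tool_rot: [0.707, 0.707, -0.0, -0.001]
wrist_force: [0.7, -0.3, 0.7]
opening: 56.3
grasp_force: 0.0
time: 25.22
tcp_pos: [635.0, -250.2, 154.5]
tool_rot: [0.707, 0.708, 0.0, 0.001]
wrist_force: [-0.4, 0.2, -0.4]
opening: 46.9
grasp_force: 0.0
lid 0.98 [240.9, 168.8, 69.1, 65.3] fit [ 636.851 -250.922] res 1.0
lid 0.92 [352.2, 107.8, 70.8, 71.7] fit [ 734.791 -198.876] res 0.9
lid 0.78 [244.8, 39.1, 71.3, 80.0] fit [ 640.818 -146.016] res 1.6
t 25.32 tcp [ 634.9 -250.4  153.9] yaw 0.001 -> shift [-0.0005, -0.0011, 0.1379] roll 0.001
```

View pics/w9.png

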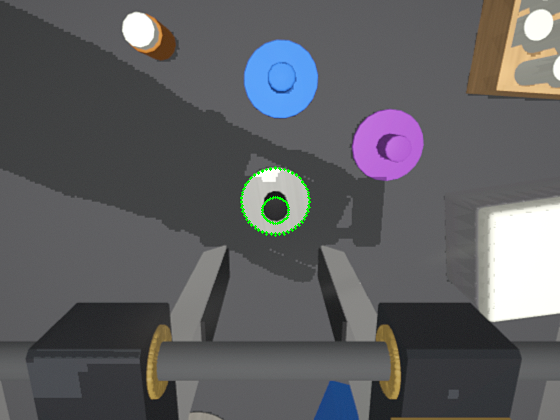

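The overlay fits the lid at (276,201); blue at (281,78) and purple at (387,145) stay clear. Descend and grip the knob.

```bash
python3 -m jog '[[0.5,[-0.0005,0.002,0.05],0],[0.5,[-0.0005,0.002,0.1],0],[0.5,[-0.0005,0.002,0.125],0],[0.5,[-0.0005,0.002,0.136],0],[0.5,[-0.0005,0.002,0.136],0]]';python3 -m jog '[[0.5,[0,0,0],0],[0.3,[0,0,0],0],[0.2,[0,0,0],0],[0.1,[0,0,0],0],[0.1,[0,0,0],0]]' 15;python3 -m jog '[[0.1,[0,0,0],0],[0.1,[0,0,0],0],[0.1,[0,0,0],0]]';python3 -c "
from h import *
rem(636.9,-250.9,16,0)"
```

```text
time: 25.95
tcp_pos: [636.9, -251.3, 17.2]
tool_rot: [0.707, 0.707, 0.0, 0.0]
wrist_force: [-0.4, -0.1, -0.1]
opening: 46.9
grasp_force: 0.0
time: 26.58
tcp_pos: [636.9, -251.4, 17.0]
tool_rot: [0.707, 0.707, 0.0, 0.0]
wrist_force: [-0.7, -0.1, 2.3]
opening: 21.9
grasp_force: 15.0
time: 26.95
tcp_pos: [636.8, -251.4, 17.0]
tool_rot: [0.707, 0.707, 0.0, 0.0]
wrist_force: [-1.1, 0.7, 5.1]
opening: 21.5
grasp_force: 15.0
t 26.95 tcp [ 636.8 -251.4   17. ] yaw 0.001 -> shift [0.0005, 0.0001, 0.001] roll 0.001
```

```bash
python3 -m jog '[[0.1,[0,0,-0.03],0],[0.1,[0,0,-0.08],0],[0.1,[0,0,-0.13],0],[0.1,[0,0,-0.18],0],[0.1,[0,0,-0.228],0]]';python3 -m jog '[[0.1,[0.035,-0.028,0],0],[0.1,[0.075,-0.059,0],0],[0.1,[0.115,-0.091,0],0],[0.1,[0.155,-0.122,0],0],[0.1,[0.19,-0.15,0],0]]';python3 -c "
from h import *
rem(455.3,-21.4,245,0)"
```

```text
time: 27.58
tcp_pos: [636.5, -251.2, 246.0]
tool_rot: [0.707, 0.707, -0.0, -0.0]
wrist_force: [-0.6, -0.5, -0.9]
opening: 21.3
grasp_force: 15.0
time: 28.2
tcp_pos: [485.4, -60.2, 244.4]
tool_rot: [0.707, 0.707, -0.0, -0.0]
wrist_force: [0.4, 0.2, -1.2]
opening: 21.3
grasp_force: 15.0
t 28.2 tcp [485.4 -60.2 244.4] yaw 0.001 -> shift [0.0388, -0.03, -0.0006] roll 0.001
```

```bash
python3 -m jog '[[0.1,[0.02,-0.015,0],0],[0.1,[0.039,-0.031,0],0],[0.1,[0.039,-0.031,0],0],[0.1,[0.039,-0.031,0],0],[0.1,[0.039,-0.031,0],0]]';python3 -c "
from h import *
rem(455.3,-21.4,200,0)
w=bot.read_camera('wrist');cv2.imwrite('pics/w10.png',w['color'])"
```

```text
time: 28.82
tcp_pos: [456.0, -23.0, 244.5]
tool_rot: [0.707, 0.707, -0.0, -0.0]
wrist_force: [-1.0, -0.1, -1.6]
opening: 21.5
grasp_force: 15.0
t 28.82 tcp [456.  -23.  244.5] yaw -0.0 -> shift [0.0016, -0.0007, 0.0445] roll -0.0
```

View pics/w10.png

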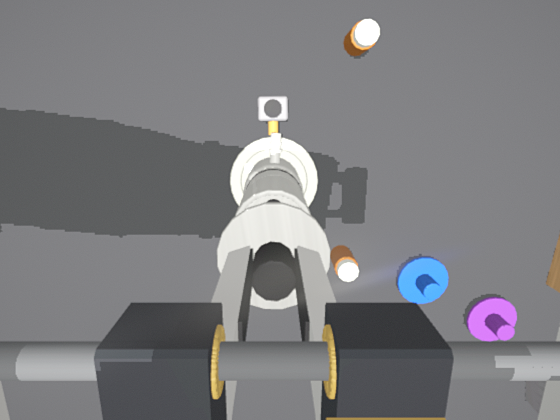

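The lid is held level at (274,255), centred over the stack. Lower it.

```bash
python3 -m jog '[[0.1,[0.0015,-0.0007,0.012],0],[0.1,[0.0015,-0.0007,0.025],0],[0.1,[0.0015,-0.0007,0.032],0],[0.1,[0.0015,-0.0007,0.032],0],[0.1,[0.0015,-0.0007,0.032],0]]';python3 -c "
from h import *
rem(455.3,-21.4,200,0)"
```

```text
time: 29.5
tcp_pos: [455.1, -21.0, 213.0]
tool_rot: [0.707, 0.707, 0.0, 0.0]
wrist_force: [-0.1, -0.8, 0.3]
opening: 21.5
grasp_force: 15.0
t 29.5 tcp [455.1 -21.  213. ] yaw 0.0 -> shift [-0.0004, 0.0002, 0.013] roll 0.0
```

```bash
python3 -m jog '[[0.1,[-0.0004,0,0.004],0],[0.1,[-0.0004,0,0.008],0],[0.1,[-0.0004,0,0.011],0],[0.1,[-0.0004,0,0.0125],0],[0.1,[-0.0004,0,0.0125],0]]';python3 -m jog '[[0.1,[0,0,0],0],[0.1,[0,0,0],0]]'
```

```text
time: 30.12
tcp_pos: [455.0, -21.3, 200.2]
tool_rot: [0.707, 0.707, 0.0, -0.0]
wrist_force: [-0.2, -0.4, -1.6]
opening: 21.6
grasp_force: 15.0
time: 30.38
tcp_pos: [455.0, -21.4, 200.3]
tool_rot: [0.707, 0.707, 0.0, 0.0]
wrist_force: [0.4, -0.1, -0.4]
opening: 21.6
grasp_force: 15.0
```

```bash
python3 -m jog '[[0.1,[0,0,0.0005],0],[0.1,[0,0,0.001],0],[0.1,[0,0,0.001],0],[0.1,[0,0,0.001],0]]'
```

```text
time: 30.88
tcp_pos: [455.3, -21.4, 199.9]
tool_rot: [0.707, 0.707, 0.0, 0.0]
wrist_force: [-0.9, 0.3, 5.5]
opening: 21.4
grasp_force: 15.0
```

Contact at the expected height; release and back off upwards.

```bash
python3 -m jog '[[0.27,[0,0,0],0],[0.32,[0,0,0],0],[0.45,[0,0,0],0],[0.6,[0,0,0],0],[0.6,[0,0,0],0]]'; python3 -m jog '[[0.6,[0,0,-0.01],0],[0.6,[0,0,-0.05],0],[0.6,[0,0,-0.1],0],[0.6,[0,0,-0.1],0],[0.6,[0,0,-0.1],0]]';python3 -c "
from h import *
look('lid','pics/w11.png',q0=[455,-21],z0=183)
s=bot.read_camera('scene');cv2.imwrite('pics/s11.png',cv2.resize(s['color'][80:280,150:430],None,fx=2.5,fy=2.5))"
```

```text
time: 31.5
tcp_pos: [455.0, -21.4, 199.2]
tool_rot: [0.707, 0.707, -0.0, -0.0]
wrist_force: [0.2, -0.2, -0.5]
opening: 54.9
grasp_force: 0.0
time: 32.12
tcp_pos: [454.8, -21.3, 298.8]
tool_rot: [0.707, 0.707, -0.0, -0.0]
wrist_force: [0.3, -0.5, -0.2]
opening: 56.4
grasp_force: 0.0
lid 0.66 [237.5, 175.7, 77.3, 71.9] fit [456.664 -21.48 ] res 2.0
lid 0.66 [447.9, 278.5, 43.9, 23.1] fit [ 616.586 -110.361] res 41.6
lid 0.59 [383.3, 241.4, 46.0, 45.0] fit [558.894 -76.63 ] res 24.2
```

View pics/w11.png

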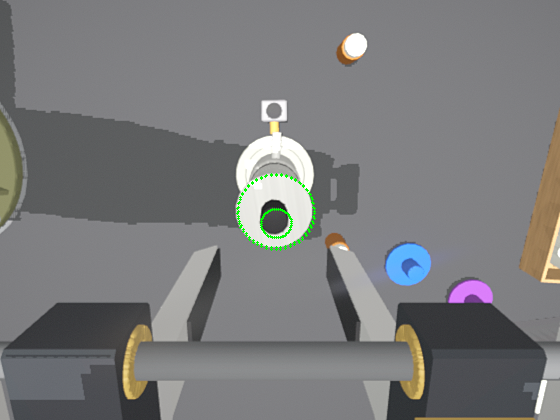

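View pics/s11.png

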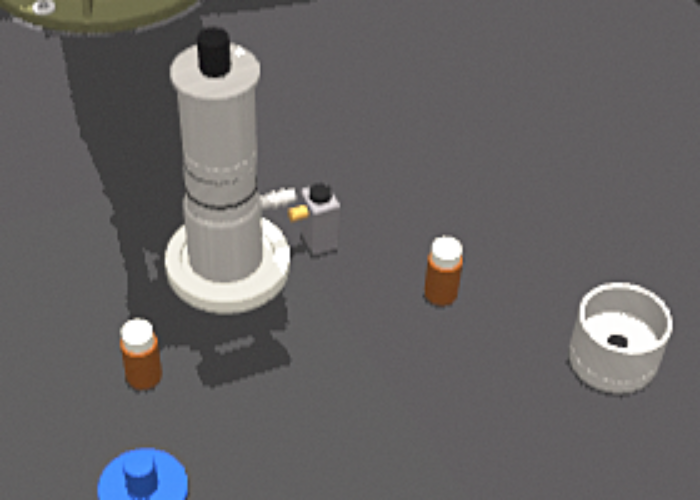

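The tower stands straight with the lid flat at (215,70) and the arm toward the port at (320,200). Both vials and the spare funnel stand untouched. Handing in.

```bash
python3 -c "
from bench import bot
print(bot.hand_in())"
```

```text
the job is handed in; nothing more can be done
None
```

The filter unit is built on its stand — flask with its arm at the vacuum port, collar, tall funnel and lid, all seated and released. The spare funnel and vials were left alone, and I handed the job in at about 32 s (no verdict was shown).

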